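# Secure a hand-cart wheel on its stub axle with washer and R-clip

### The job

Secure the cart wheel: lower the big washer over the upright stub axle until it lies flat on the wheel's hub, then push the R-clip sideways through the cross hole in the axle until its sprung leg snaps over the shank and the clip sits fully home. Feel for the hole and push gently, never forcing or straining the clip against the axle; let go of it and leave the other things on the desk where they are.

Things in the scene. Friction and masses are not known exactly. Their poses are not given: they have to be found in the camera images.
- axle: Bracket, 160 x 250 x 10 mm steel plate bolted to the desk, its long side along y; from its middle a steel stub axle, 24 mm in diameter, stands straight up to 94 mm above the desk (end chamfered 3 mm) and carries the 200 mm cart wheel, which lies level and turns freely: tyre top at 60 mm, hub 48 mm in diameter with its top at 66 mm. Origin on the axle's centre line at desk level, z up.
- cross_hole (a point): Centre of the cross hole, on the axle's centre line 80 mm above the desk: level, right through, 7 mm wide, mouths widened to 9 mm. The axle is screwed in tight and cannot turn; the hole points up to 0.8 rad either way from the bracket's y axis. This is not measured (this point has the bracket's axes): see it (a 3 mm screwdriver slot across the axle's end is in line with the hole) or feel for it with the clip's point.
- hub_face (a point): Centre of the hub's flat top, 66 mm above the desk on the axle's centre line; the big washer's underside belongs here.
- washer: Big washer: thick steel ring 44 mm outside, 28 mm hole, 8 mm thick, lying flat, loose. Origin at the centre of its underside.
- small_washer: Small steel washer, 32 mm outside, 17 mm hole, 4 mm thick: too small for the axle, leave it.
- clip: R-clip (hairpin) of 5 mm steel wire lying flat. Origin: centre of its coil (30 mm outside diameter, 10 mm high) at its underside. Coil axis = z, x along the legs. Both legs lie 2.5 mm above the underside: the straight leg at y = -12.5 mm, its point at x = 85 mm; the wavy sprung leg on the +y side, its flared end at x = 74 mm. The straight leg goes through the hole, the wavy leg round the outside of the shank.
- clip_seat (a point): Point on the straight leg's centre line, at x = 36 mm, y = -12.5 mm, 2.5 mm above the clip's underside, opposite the hump of the wavy leg; with the clip fully home it lies at the centre of the cross hole (either side of the axle will do). Pushing takes about 5 to 15 N over the bulge (x = 49 mm), then the clip is drawn in; pushed past home it stops hard.
- clip_leg (a joint): Opening of the sprung leg about the coil, rad: 0 free, about 0.16 with the bulge on the shank, 0.03 to 0.07 when snapped home. Stiffness 1.7 N m/rad.
- mug: Yellow mug, 80 mm wide, 95 mm tall; leave it. Origin at its underside.
- ashtray: Green glass ashtray, 110 mm wide, 34 mm tall; leave it.
- glass_jar: Glass jar with a steel lid, 72 mm wide, 100 mm tall; leave it.
- tea_tin: Green tea tin with a dark lid, 75 x 75 x 110 mm; leave it.
- screwdriver: Screwdriver with a red handle, lying on the desk; leave it.
- spanner: Steel open-ended spanner, lying on the desk; leave it.
There are look-alikes about, which are no part of the job. Leave any brown or green look-alike of the clip alone.

How it is judged (in metres and radians):
On the way:
1. the big washer lies flat on the hub, round the axle (horizontal distance between washer and hub_face below 0.004 m and z of washer in the frame of hub_face below 0.003 m), for 0.2 s.
At the end, for the whole second after the job is handed in: The big washer lies flat on the hub round the axle (within 3 mm); the clip's straight leg is through the cross hole with its seat within 4 mm of the hole's centre, the sprung leg snapped round the shank (open less than 0.1 rad), the clip at rest (all of step 1 and distance between clip_seat and cross_hole below 0.004 m and linear speed of clip below 0.02 m/s and value of joint clip_leg below 0.1 rad); the robot touches nothing.
It fails at once if the clip is forced against the axle (contact forces of more than 45 N in all) (contact force between clip and axle above 45 N).
It fails at once if another thing on the desk is moved by more than 40 mm (distance of any of mug, ashtray, glass_jar, tea_tin, screwdriver, spanner, small_washer from where it was at the start of the episode above 0.04 m).
It also fails if it takes over 72 s, if anything falls off the work surface, if the arm or the gripper's body presses on something with over 40 N, if the wrist force passes 120 N, or if a joint passes its speed limit or range.

### The arm

A 6-joint arm with a two-finger parallel gripper is mounted at the origin on the work surface. World frame = base frame: x ahead of the robot, y to its left, z up, the work surface at z = 0. Lengths are in m, angles in degrees, forces in N, time in s.
With the tool pointing down it reaches from about 0.25 to 0.725 m from the base axis. Payload 9.7 kg.
Tool frame: the origin (TCP) lies where the fingers leave the gripper's body, on its centre line; the fingertips stand 73 mm ahead of it and the grasp point (between the pads) lies 54 mm ahead of it; y points along the fingers, x is the direction in which the jaws open and shut, and the axes are right-handed (so a half turn about y gives the same grasp; the last joint's range is limited). The gripper opens to 85 mm and grips with 20 to 120 N. Pads are 22 mm wide; open, the fingers measure 114 mm over their backs; the gripper's body (76 mm by 85 mm) begins 54 mm behind the grasp point. The pads swing forward as they close: fully open they stand 13 mm farther back than shut.
Start: joints at [-68.239, 4.979, 10.078, 95.1, 0, 90], TCP at [0.204, -0.511, 0.304] pointing down, gripper open.
Joint ranges: [-179.16, 179.16], [-48.56, 103.87], [-65.8, 70.77], [-126.05, 130.52], [-82.76, 87.17], [-180, 180]. Speed limits (degrees/s): [127.2, 127.2, 147.25, 180, 180, 180].

### API

Orientations are given as [roll, pitch, yaw] about the fixed x, y, z axes, in that order (R = Rz(yaw) Ry(pitch) Rx(roll)).
In Python, from workcell import sensors, imaging, bot, models gives the robot as it stands.
- The arm moves only by the tool arm_command, never from a script. Its argument "rows" is one flat list of numbers, 7 for each row, row after row: the shift along the tool's x, y, z in cm, then the turn, a rotation vector about the tool's x, y, z in degrees, then the gripper's target within -1 to 1 (fully open at 1, half-way at 0, shut at -1). A call has 1 to 12 rows; each row is the pose to reach, as a shift and turn from the pose commanded when the call began, along the tool's axes at that moment; what a row does not reach only later rows make up. A row lasts 1/12 s, in which the tool goes at most 41.7 mm and 7.16 degrees, less where a joint would pass 70% of its speed; a pose out of reach is approached as far as the arm can. A call with a gripper value outside its range is refused whole. The fingers move at their own pace and stop on an object; "force" is the grip in N (left out, the last holds). Time passes only in rows, so rows that repeat a pose let the fingers close. It gives the time, the measured TCP pose, the force and the opening at its end, in the units of the state.
- sensors.get_obs(): the state, without advancing time (a new reading comes with each control period).
- imaging.camera(name): name is "side" or "top" or "wrist"; returns a dict with "pixels" (420x560x3 uint8, blue, green, red), "z_map" (420x560 float32, m along the optical axis (not along the pixel's ray), 0 where there is no reading), "camera_matrix" (3x3 intrinsics, pixels), "world_from_camera" (4x4, takes a point from camera to world coordinates). Camera axes: x right, y up, looking along -z (the intrinsics and any distortion apply to the point x, -y, -z); pixel columns grow to the right and rows downward; lengths in m; the calibration is good to about 2 mm. A picture is of the moment at which its call begins.
- bot.job_done(): hands the job in, once; it reports no verdict.
Trained networks look in the newest picture that a camera, given by its name, has taken for a name from the list of things; names that differ only in an ending like _2 or _b are one class to them, and where a whole thing is asked for, a point or a joint stands for the part that bears it (a point fixed in the world has none). Each returns a list of dicts, best first, with "conf" (0 to 1); they miss things now and then, are a little off and sometimes report something else, mostly with a low value. They report only what shows in the picture. A call takes as long as a camera call. They do not tell look-alikes from the thing itself.
- models.search_frame(thing, camera): "extent" ([centre column, centre row, width, height] in pixels, round what is visible of it).
- models.spot_point(thing, camera): "location" ([column, row] in pixels: a listed point, or the origin of a listed thing).
The state is a dict: "time": time; "q": joint angles; "qd": joint speeds; "joint_efforts": joint torques, N m; "ee_pos": TCP position; "tcp_rot": TCP orientation; "wrist_force": force on the tool from outside, world axes, zero at the start; "torque": the same for the moment, N m; "opening": finger opening in m.
Only numpy, scipy, OpenCV 4.12 (cv2) and the standard library are available. Lean on these libraries where they do the work, as an engineer would, in place of code of your own. Each camera call takes 0.05 s, during which the arm holds its last target.

## Working session

There is one attempt and no reset: what is moved stays moved. The work goes in short steps, Python scripts to look and compute and a tool call to move; the robot and the scene stay as the last step left them, time stands still between calls to the robot, and variables do not carry over. Pictures are saved under pics/ and viewed, and the job is handed in when it is done.

Besides the shell and the picture viewer there is one more tool, called after "Call:" as a command line: name --argument value ..., lists and objects as JSON in quotes. arm_command: Moves the arm, as the interface text tells. Its arguments: {"type":"object","properties":{"rows":{"type":"array","items":{"type":"number"}},"force":{"type":"number"}},"required":["rows"]}

```bash
ls; mkdir -p pics; cat > h.py <<'E'
import numpy as np, cv2
from workcell import sensors, imaging, bot, models
def cam(n,save=None):
    c=imaging.camera(n)
    if save: cv2.imwrite('pics/'+save,c['pixels'])
    return c
def p2w(c,u,v,z=None,d=None):
    """pixel to world: at world height z, or by depth"""
    K=c['camera_matrix'];T=c['world_from_camera']
    r=np.linalg.inv(K)@[u,v,1]; r=np.array([r[0],-r[1],-r[2]])
    if z is None:
        if d is None: d=c['z_map'][int(round(v)),int(round(u))]
        return T[:3,:3]@(r*d)+T[:3,3]
    w=T[:3,:3]@r; s=(z-T[2,3])/w[2]
    return T[:3,3]+s*w
def w2p(c,p):
    K=c['camera_matrix'];T=np.linalg.inv(c['world_from_camera'])
    q=T[:3,:3]@np.array(p)+T[:3,3]; q=K@[q[0],-q[1],-q[2]]
    return q[:2]/q[2]
E
python3 - <<'E'
from h import *
np.set_printoptions(precision=4,suppress=True)
for n in ['top','side','wrist']:
    c=cam(n,n+'0.png'); print(n,c['camera_matrix'].tolist(),c['world_from_camera'].round(3).tolist())
    for t in ['axle','washer','clip','small_washer','hub_face','cross_hole']:
        for f in (models.search_frame,models.spot_point):
            try: print(t,[(np.round(d.get('extent',d.get('location')),0).tolist(),round(d['conf'],2)) for d in f(t,n)])
            except Exception as e: print(t,e)
print(sensors.get_obs())
E
```

```text
pics
top [[429.0745171504203, 0.0, 272.4738492612454], [0.0, 429.0745171504203, 210.29259747341692], [0.0, 0.0, 1.0]] [[0.024, 0.996, -0.085, 0.449], [-1.0, 0.025, 0.002, -0.011], [0.004, 0.085, 0.996, 1.181], [0.0, 0.0, 0.0, 1.0]]
axle [([294.0, 190.0, 91.0, 73.0], 0.66)]
axle [([296.0, 189.0], 0.85)]
washer [([293.0, 189.0, 95.0, 77.0], 0.66), ([392.0, 223.0, 18.0, 16.0], 0.52)]
washer [([389.0, 224.0], 0.49)]
clip [([162.0, 156.0, 16.0, 15.0], 0.65), ([155.0, 200.0, 19.0, 31.0], 0.64), ([193.0, 236.0, 15.0, 23.0], 0.63), ([204.0, 182.0, 14.0, 32.0], 0.45)]
clip [([205.0, 196.0], 0.73), ([196.0, 228.0], 0.53), ([153.0, 160.0], 0.48)]
small_washer [([156.0, 264.0, 7.0, 8.0], 0.59)]
small_washer [([157.0, 264.0], 0.55)]
hub_face [([296.0, 189.0, 97.0, 81.0], 0.6)]
hub_face [([296.0, 187.0], 0.63)]
cross_hole [([158.0, 198.0, 19.0, 22.0], 0.65), ([294.0, 191.0, 96.0, 77.0], 0.61)]
cross_hole [([294.0, 185.0], 0.93)]
side [[442.0838347735562, 0.0, 285.5197998239951], [0.0, 442.0838347735562, 206.7279415979536], [0.0, 0.0, 1.0]] [[-0.786, 0.332, -0.522, -0.113], [-0.618, -0.401, 0.676, 
[... 938 characters left out ...]
.275, 0.273], [-0.929, 0.354, 0.111, -0.482], [0.001, -0.296, 0.955, 0.374], [0.0, 0.0, 0.0, 1.0]]
axle []
axle []
washer []
washer []
clip []
clip []
small_washer []
small_washer []
hub_face []
hub_face []
cross_hole []
cross_hole []
{'time': 1.95, 'q': array([-68.2373,   4.979 ,  10.0805,  95.0991,  -0.0037,  90.0007]), 'qd': array([ 0.0373, -0.0597,  0.1277,  0.0479,  0.0235, -0.0201]), 'joint_efforts': array([  0.001 , -52.0094,  46.4857,   0.0018,   0.    ,  -0.    ]), 'ee_pos': array([ 0.2039, -0.5108,  0.3039]), 'tcp_rot': array([-90.0037,  -0.0024, -68.238 ]), 'wrist_force': array([0.7279, 0.1744, 0.1874]), 'torque': array([-0.0113, -0.0567,  0.0205]), 'opening': 0.08567932398541801}
```

```bash
python3 - <<'E'
import cv2
im=cv2.imread('pics/top0.png'); cv2.imwrite('pics/top0c.png',cv2.resize(im[130:290,120:420],None,fx=2.6,fy=2.6,interpolation=cv2.INTER_CUBIC))
im=cv2.imread('pics/side0.png'); cv2.imwrite('pics/side0c.png',cv2.resize(im[150:350,120:390],None,fx=2.9,fy=2.9,interpolation=cv2.INTER_CUBIC))
E
```

```text
(no output)
```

View pics/top0.png

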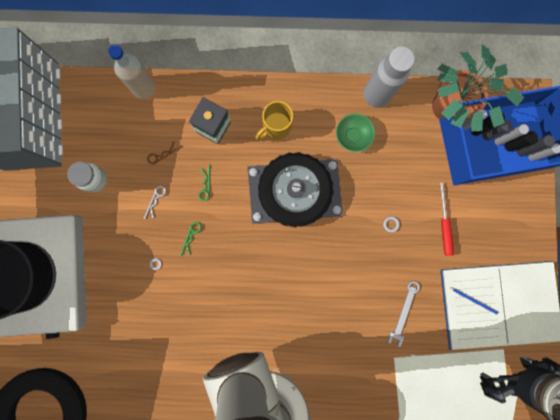

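View pics/top0c.png

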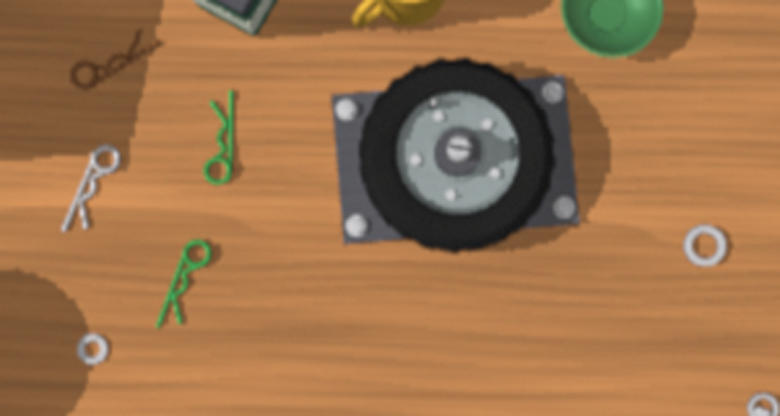

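View pics/side0c.png

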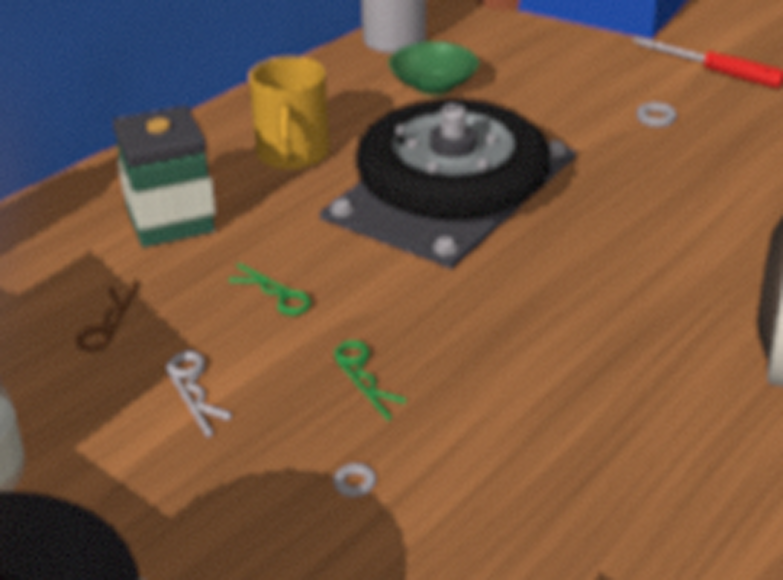

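```bash
python3 - <<'E'
from h import *
np.set_printoptions(precision=4,suppress=True)
c=cam('top')
for n,u,v,z in [('washer',391.5,224.5,.004),('axle',296.5,187,.094),('coil',160,190.5,.005),('small',155.5,264.5,.002),('clip tip',145.5,218,.0025)]:
    print(n,p2w(c,u,v,z),p2w(c,u,v))
# washer mask refine
im=c['pixels'].astype(int)
def comp(u0,v0,r,off=0):
    sub=im[v0-r:v0+r,u0-r:u0+r]; s=sub.max(2)-sub.min(2)
    m=((s<60)&(sub.min(2)>90)).astype(np.uint8)
    v,u=np.nonzero(m); print(len(u),u.mean()+u0-r,v.mean()+v0-r,(u.min()+u.max())/2+u0-r,(v.min()+v.max())/2+v0-r,np.ptp(u),np.ptp(v))
    return m
m=comp(391,224,14); print('\n'.join(''.join('.#'[x] for x in r) for r in m))
m=comp(155,204,24); print('\n'.join(''.join('.#'[x] for x in r) for r in m))
print(p2w(c,250,165,.01),p2w(c,247,222,.01))
E
```

```text
washer [ 0.5188 -0.3415  0.004 ] [ 0.5192 -0.3436 -0.0035]
axle [ 0.6034 -0.0731  0.094 ] [ 0.6036 -0.0732  0.0928]
coil [0.5969 0.2982 0.005 ] [0.5975 0.2995 0.0002]
small [0.3939 0.3018 0.002 ] [ 0.3937  0.3027 -0.0013]
clip tip [0.5201 0.3351 0.0025] [0.52   0.3348 0.0038]
165 390.8727272727273 224.0060606060606 391.0 224.0 16 16
............................
............................
............................
............................
............................
............................
............####............
..........#########.........
........############........
.......##############.......
.......#####....######......
......#####......#####......
......####........#####.....
......####........#####.....
......####........#####.....
......####........#####.....
......####........#####.....
......#####.......####......
.......######...######......
.......##############.......
........############........
..........#########.........
............####............
............................
............................
............................
...........
[... 1804 characters left out ...]
.................
.............###....###.........................
.............###.....##.........................
.............##......##.........................
.............##.................................
................................................
................................................
................................................
................................................
................................................
................................................
................................................
................................................
................................................
[0.6734 0.0518 0.01  ] [0.5155 0.0554 0.01  ]
```

Call:
arm_command --rows '[-4.0, 4, 35.7, 0, 0, 0, 0.6, -4.0, 9, 35.7, 0, 0, 0, 0.6, -4.0, 9, 35.7, 0, 0, 0, 0.6, -4.0, 9, 35.7, 0, 0, 0, 0.6, -4.0, 9, 35.7, 0, 0, 0, 0.6, -4.0, 9, 35.7, 0, 0, 0, 0.6, -4.0, 9, 35.7, 0, 0, 0, 0.6, -4.0, 9, 35.7, 0, 0, 0, 0.6, -4.0, 9, 35.7, 0, 0, 0, 0.6, -4.0, 9, 35.7, 0, 0, 0, 0.6, -4.0, 9, 35.7, 0, 0, 0, 0.6, -4.0, 9, 35.7, 0, 0, 0, 0.6]'

```text
time: 3.0
ee_pos: [0.5205, -0.3413, 0.2139]
tcp_rot: [-90.0, 0.0, -68.2]
wrist_force: [-0.3, -0.3, 0.5]
opening: 0.0683
```

```bash
python3 - <<'E'
from h import *
np.set_printoptions(precision=4,suppress=True)
c=cam('wrist','w1.png'); print(sensors.get_obs())
print([(np.round(d['location'],1),d['conf']) for d in models.spot_point('washer','wrist')])
print(w2p(c,(0.52,-0.34,0)))
E
```

```text
{'time': 3.05, 'q': array([-33.3083,  14.0813,  10.4897,  86.3945,  -0.0168, 124.9613]), 'qd': array([-0.8264, -0.7536, -0.0005, -0.0895,  0.1045,  0.0001]), 'joint_efforts': array([  1.2956, -61.3302,  46.7262,  -0.0508,   0.0394,   0.0057]), 'ee_pos': array([ 0.5201, -0.3418,  0.2143]), 'tcp_rot': array([-90.0058,  -0.021 , -68.2696]), 'wrist_force': array([-0.2014, -0.3939, -0.6672]), 'torque': array([-0.0291, -0.02  , -0.0044]), 'opening': 0.06818779352012076}
[(array([280.2, 196.7]), 0.6), (array([453.9, 242. ]), 0.16)]
[283.6462 200.0334]
```

View pics/w1.png

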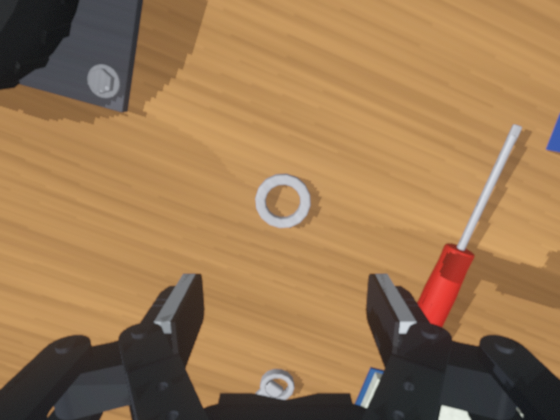

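```bash
python3 - <<'E'
from h import *
np.set_printoptions(precision=4,suppress=True)
c=cam('wrist')
im=c['pixels'].astype(int)[160:245,240:330]
m=((im.max(2)-im.min(2)<50)&(im.min(2)>110)).astype(np.uint8)
ct=max(cv2.findContours(m,cv2.RETR_EXTERNAL,cv2.CHAIN_APPROX_NONE)[0],key=len)
(e,ax,a)=cv2.fitEllipse(ct); u,v=e[0]+240,e[1]+160; print(u,v,ax)
p=p2w(c,u,v,.007); print(p, p2w(c,u,v-24))
o=sensors.get_obs(); d=p-o['ee_pos']; y=np.radians(o['tcp_rot'][2]); print(d[0]*np.cos(y)+d[1]*np.sin(y), -d[0]*np.sin(y)+d[1]*np.cos(y))
E
```

```text
281.42386627197266 199.33171844482422 (53.42106628417969, 54.867706298828125)
[ 0.5211 -0.3385  0.007 ] [ 0.539  -0.3314  0.0076]
-0.0030237975103245534 0.0025397605104222386
```

Call:
arm_command --rows '[-0.2, 4, 0.2, 0, 0, 0, 0.6, -0.2, 8, 0.2, 0, 0, 0, 0.5, -0.2, 11, 0.2, 0, 0, 0, 0.5, -0.2, 13, 0.2, 0, 0, 0, 0.5, -0.2, 13.9, 0.2, 0, 0, 0, 0.5, -0.2, 13.9, 0.2, 0, 0, 0, 0.5, -0.2, 13.9, 0.2, 0, 0, 0, 0, -0.2, 13.9, 0.2, 0, 0, 0, -0.3, -0.2, 13.9, 0.2, 0, 0, 0, -0.3, -0.2, 13.9, 0.2, 0, 0, 0, -0.3, -0.2, 13.9, 0.2, 0, 0, 0, -0.3]' --force 40

```text
time: 4.07
ee_pos: [0.5226, -0.3395, 0.0776]
tcp_rot: [-89.9, -0.2, -68.3]
wrist_force: [-2.2, -0.6, 7.4]
opening: 0.0401
```

```bash
python3 - <<'E'
from h import *
c=cam('wrist','w2.png'); o=sensors.get_obs(); print(o['ee_pos'],o['opening'],o['wrist_force'])
E
```

```text
[ 0.52253389 -0.33955895  0.07758691] 0.0399185505125465 [-1.01230119 -0.42212844  7.55913146]
```

View pics/w2.png

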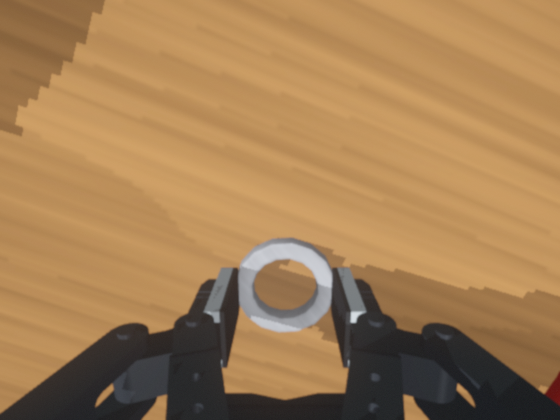

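Call:
arm_command --rows '[0, -4, 0, 0, 0, 0, -0.3, 0, -8, 0, 0, 0, 0, -0.3, -2, -12, 1.6, 0, 0, 0, -0.3, -5, -15, 4, 0, 0, 0, -0.3, -8, -15, 6.4, 0, 0, 0, -0.3, -11, -15, 8.8, 0, 0, 0, -0.3, -14, -15, 11.2, 0, 0, 0, -0.3, -17, -15, 13.6, 0, 0, 0, -0.3, -19, -15, 15.2, 0, 0, 0, -0.3, -19, -15, 15.2, 0, 0, 0, -0.3, -19, -15, 15.2, 0, 0, 0, -0.3]'

```text
time: 5.03
ee_pos: [0.593, -0.1045, 0.226]
tcp_rot: [-89.9, -0.1, -68.1]
wrist_force: [-0.2, 0.0, -1.9]
opening: 0.0397
```

```bash
python3 - <<'E'
from h import *
c=cam('wrist','w3.png'); o=sensors.get_obs(); print(o['ee_pos'],o['tcp_rot'],o['opening'],o['wrist_force'])
print(w2p(c,(.6034,-.0731,.094)))
cam('side','s3.png')
c=cam('top','t3.png')
E
```

```text
[ 0.59269966 -0.10556502  0.22579583] [-8.99446513e+01 -4.86241550e-02 -6.81662621e+01] 0.039471965889538184 [ 0.40164355 -0.24253048 -1.31877402]
[241.68410049 200.83356124]
```

View pics/w3.png

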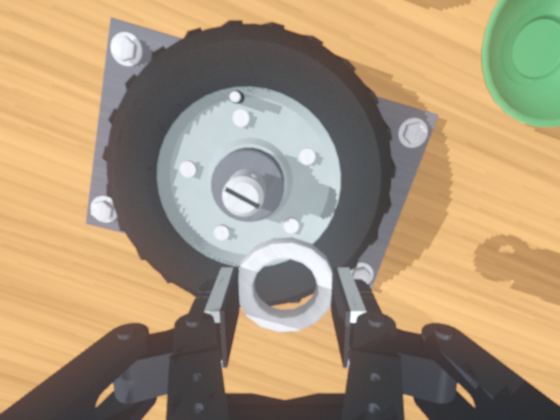

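View pics/s3.png

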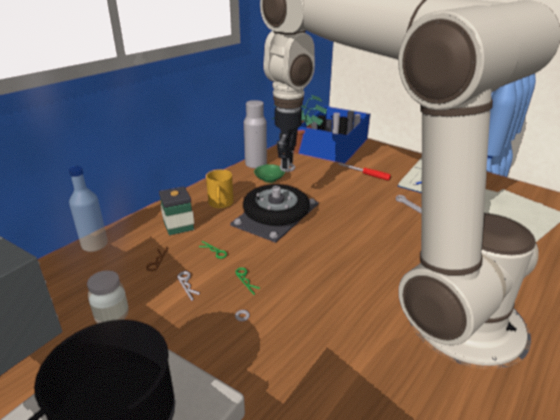

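```bash
python3 - <<'E'
from h import *
np.set_printoptions(precision=4,suppress=True)
im=cv2.imread('pics/w3.png')
cv2.imwrite('pics/w3c.png',cv2.resize(im[140:340,200:360],None,fx=3.7,fy=3,interpolation=cv2.INTER_CUBIC)) 
cv2.imwrite('pics/w3a.png',cv2.resize(im[160:230,205:285],None,fx=8,fy=8,interpolation=cv2.INTER_CUBIC)) 
cv2.imwrite('pics/w3w.png',cv2.resize(im[225:345,220:350],None,fx=5,fy=5,interpolation=cv2.INTER_CUBIC)) 
E
```

```text
(no output)
```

View pics/w3a.png

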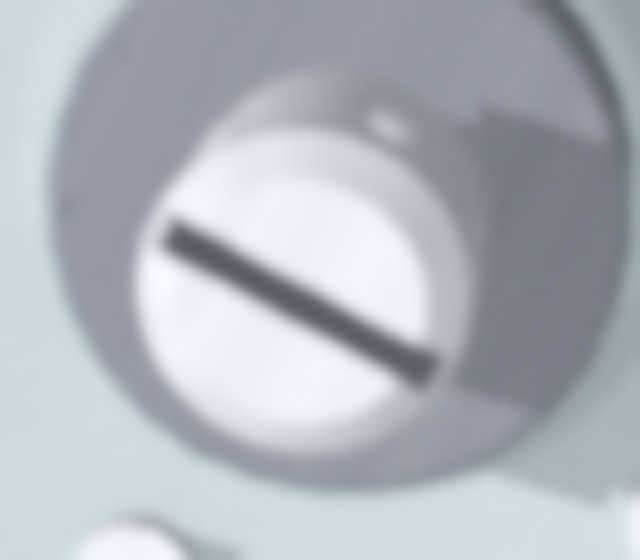

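View pics/w3w.png

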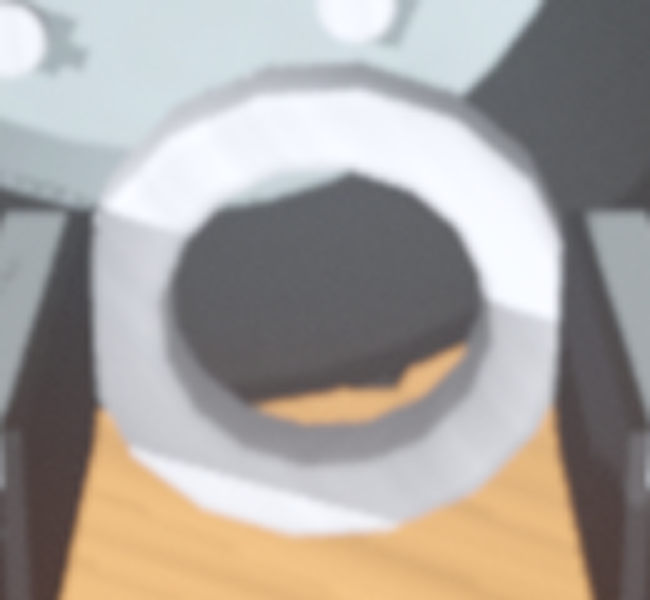

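```bash
python3 - <<'E'
from h import *
np.set_printoptions(precision=4,suppress=True)
c=cam('wrist')
o=sensors.get_obs(); E=o['ee_pos']; print(E,o['tcp_rot'])
w=p2w(c,285.4,287.3,E[2]-.0696); print('washer',w, p2w(c,285.4,250,None))
a=p2w(c,243,196.3,.091); b=p2w(c,242.5,197.6,.094); print('axle',a,b)
s0=p2w(c,226.2,189.2,.094);s1=p2w(c,258.8,206,.094); print(s0,s1,np.degrees(np.arctan2(*(s1-s0)[1::-1])),np.linalg.norm(s1-s0))
d=(a+b)/2-w; y=np.radians(o['tcp_rot'][2]); print('shift x,z',d[0]*np.cos(y)+d[1]*np.sin(y), -d[0]*np.sin(y)+d[1]*np.cos(y))
d=w-E;print('washer in tool x,z',d[0]*np.cos(y)+d[1]*np.sin(y), -d[0]*np.sin(y)+d[1]*np.cos(y))
E
```

```text
[ 0.5923 -0.107   0.2253] [-89.9783  -0.0232 -68.3187]
washer [ 0.5916 -0.1068  0.1557] [ 0.6078 -0.1003  0.156 ]
axle [ 0.6049 -0.0752  0.091 ] [ 0.6049 -0.0752  0.094 ]
[ 0.6061 -0.065   0.094 ] [ 0.6037 -0.0857  0.094 ] -96.73417902457388 0.02084951074060286
shift x,z -0.02442627262020725 0.024034820940225392
washer in tool x,z -0.00042168405450016325 -0.000559704132155424
```

Call:
arm_command --rows '[-2.45, 0, 2.4, 0, 0, 0, -0.3, -2.45, 2, 2.4, 0, 0, 0, -0.3, -2.45, 3.8, 2.4, 0, 0, 0, -0.3, -2.45, 3.8, 2.4, 0, 0, 0, -0.3, -2.45, 3.8, 2.4, 0, 0, 0, -0.3]'

```text
time: 5.65
ee_pos: [0.605, -0.0751, 0.1864]
tcp_rot: [-90.1, 0.1, -68.3]
wrist_force: [0.5, 0.8, -0.9]
opening: 0.0398
```

```bash
python3 - <<'E'
from h import *
np.set_printoptions(precision=4,suppress=True)
c=cam('wrist','w4.png')
o=sensors.get_obs(); print(o['ee_pos'],o['tcp_rot'])
im=c['pixels']
cv2.imwrite('pics/w4w.png',cv2.resize(im[225:345,220:350],None,fx=5,fy=5,interpolation=cv2.INTER_CUBIC)) 
E
```

```text
[ 0.6055 -0.0751  0.1876] [-89.9979  -0.0031 -68.3141]
```

View pics/w4w.png

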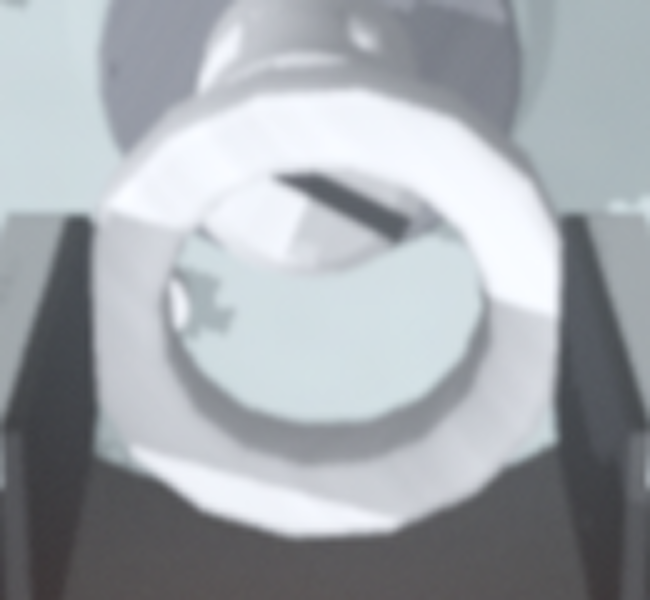

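Call:
arm_command --rows '[-0.05, 1, 0, 0, 0, 0, -0.3, -0.05, 1.6, 0, 0, 0, 0, -0.3, -0.05, 2.0, 0, 0, 0, 0, -0.3, -0.05, 2.2, 0, 0, 0, 0, -0.3, -0.05, 2.2, 0, 0, 0, 0, -0.3]'

```text
time: 6.12
ee_pos: [0.6056, -0.0737, 0.1645]
tcp_rot: [-90.0, 0.0, -68.2]
wrist_force: [2.4, 2.4, -1.9]
opening: 0.0397
```

```bash
python3 - <<'E'
from h import *
np.set_printoptions(precision=4,suppress=True)
c=cam('wrist','w5.png')
o=sensors.get_obs(); print(o['ee_pos'],o['tcp_rot'],o['wrist_force'],o['torque'])
im=c['pixels']
cv2.imwrite('pics/w5w.png',cv2.resize(im[225:345,220:350],None,fx=5,fy=5,interpolation=cv2.INTER_CUBIC)) 
E
```

```text
[ 0.6056 -0.0737  0.1648] [-89.9862   0.0117 -68.2322] [ 2.2951  0.5884 -1.2914] [ 0.3242 -0.3356 -0.0285]
```

View pics/w5w.png

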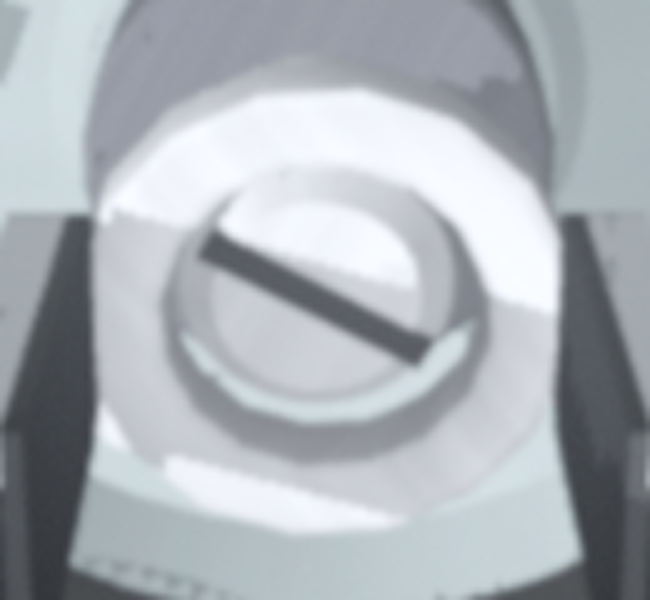

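Call:
arm_command --rows '[-0.06, 0.3, 0.06, 0, 0, 0, -0.3, -0.06, 0.9, 0.06, 0, 0, 0, -0.3, -0.06, 1.4, 0.06, 0, 0, 0, -0.3, -0.06, 1.8, 0.06, 0, 0, 0, -0.3, -0.06, 1.95, 0.06, 0, 0, 0, -0.3, -0.06, 1.95, 0.06, 0, 0, 0, -0.3]'

```text
time: 6.67
ee_pos: [0.6055, -0.073, 0.1446]
tcp_rot: [-90.1, 0.0, -68.2]
wrist_force: [0.1, -0.5, -0.7]
opening: 0.0397
```

```bash
python3 - <<'E'
from h import *
np.set_printoptions(precision=4,suppress=True)
o=sensors.get_obs(); print(o['ee_pos'],o['tcp_rot'],o['wrist_force'],o['torque'])
E
```

```text
[ 0.6055 -0.073   0.1446] [-90.0637   0.0293 -68.2425] [ 0.1366 -0.4782 -0.7437] [ 0.0134  0.0332 -0.031 ]
```

Call:
arm_command --rows '[0, 0.1, 0, 0, 0, 0, -0.3, 0, 0.1, 0, 0, 0, 0, 0.3, 0, 0.1, 0, 0, 0, 0, 0.4, 0, 0.1, 0, 0, 0, 0, 0.4, 0, -1, 0, 0, 0, 0, 0.4, 0, -4, 0, 0, 0, 0, 0.4, 0, -8, 0, 0, 0, 0, 0.4, 0, -10, -3, 0, 0, 0, 0.4, 0, -10, -5, 0, 0, 0, 0.4, 0, -10, -5, 0, 0, 0, 0.4, 0, -10, -5, 0, 0, 0, 0.4]'

```text
time: 7.58
ee_pos: [0.5592, -0.0919, 0.247]
tcp_rot: [-89.9, -0.1, -68.3]
wrist_force: [1.0, -0.1, -0.0]
opening: 0.0598
```

```bash
python3 - <<'E'
from h import *
np.set_printoptions(precision=4,suppress=True)
c=cam('wrist','w6.png')
np.savez('w6.npz',**c)
o=sensors.get_obs(); print(o['ee_pos'],o['tcp_rot'],o['wrist_force'],o['torque'])
u,v=w2p(c,(.6055,-.073,.08)).astype(int); print(u,v)
u=min(max(u,60),500);v=min(max(v,50),370)
cv2.imwrite('pics/w6c.png',cv2.resize(c['pixels'][v-50:v+50,u-60:u+60],None,fx=6,fy=6,interpolation=cv2.INTER_CUBIC)) 
E
```

```text
[ 0.5595 -0.0916  0.2461] [-89.9365  -0.0284 -68.2641] [ 0.5528  0.6078 -0.0547] [ 0.0301 -0.0362  0.0367]
284 144
```

View pics/w6c.png

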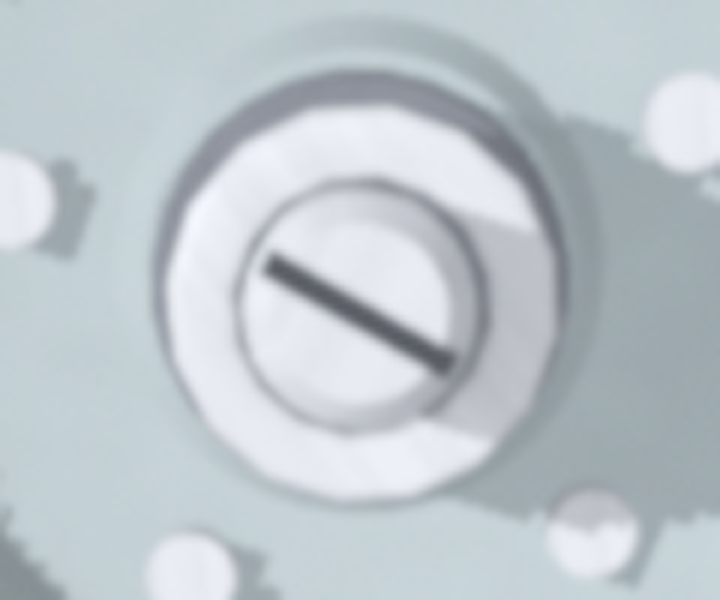

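```bash
python3 - <<'E'
from h import *
np.set_printoptions(precision=4,suppress=True)
c=np.load('w6.npz'); f=lambda x,y,z:p2w(c,284-60+(x+.5)/6-.5,144-50+(y+.5)/6-.5,z)
print('axle',f(364,307,.091),f(361,314,.094)); w=f(362,303,.074);print('washer',w)
for a,b in [((265,262),(457,367)),]:
    s=f(*b,.094)-f(*a,.094); print(np.degrees(np.arctan2(s[1],s[0])),np.linalg.norm(s))
# slot by image moments
im=c['pixels'].astype(int)[94:194,224:344].sum(2)
sub=im[38:66,38:80]; m=(sub<330); v,u=np.nonzero(m); W=(330-sub[m]).astype(float)
P=np.array([p2w(c,a+38+224,b+38+94,.094)[:2] for a,b in zip(u,v)]); mu=np.average(P,0,W); C=np.cov(P.T,aweights=W); e,V=np.linalg.eigh(C); print(len(u),mu,e,np.degrees(np.arctan2(V[1,1],V[0,1])))
E
```

```text
axle [ 0.6061 -0.0725  0.091 ] [ 0.6057 -0.0724  0.094 ]
washer [ 0.6048 -0.0728  0.074 ]
-96.69368047903534 0.022111134281500733
69 [ 0.6055 -0.0728] [0. 0.] 82.43376272047075
```

Call:
arm_command --rows '[-34.8, 0, 17.9, 0, -128, 0, 0.2, -34.8, 0, 17.9, 0, -128, 0, 0.2, -34.8, 0, 17.9, 0, -128, 0, 0.2, -34.8, 0, 17.9, 0, -128, 0, 0.2, -34.8, 0, 17.9, 0, -128, 0, 0.2, -34.8, 0, 17.9, 0, -128, 0, 0.2, -34.8, 0, 17.9, 0, -128, 0, 0.2, -34.8, 0, 17.9, 0, -128, 0, 0.2, -34.8, 0, 17.9, 0, -128, 0, 0.2, -34.8, 0, 17.9, 0, -128, 0, 0.2, -34.8, 0, 17.9, 0, -128, 0, 0.2, -34.8, 0, 17.9, 0, -128, 0, 0.2]'

```text
time: 8.63
ee_pos: [0.5965, 0.3006, 0.2436]
tcp_rot: [-90.0, 0.1, 18.2]
wrist_force: [0.4, -0.1, -0.7]
opening: 0.0514
```

Call:
arm_command --rows '[0, 0, 0, 0, -42, 0, 0.2, 0, 2, 0, 0, -42, 0, 0.2, 0, 2, 0, 0, -42, 0, 0.2, 0, 2, 0, 0, -42, 0, 0.2, 0, 2, 0, 0, -42, 0, 0.2, 0, 2, 0, 0, -42, 0, 0.2, 0, 2, 0, 0, -42, 0, 0.2, 0, 2, 0, 0, -42, 0, 0.2]'

```text
time: 9.3
ee_pos: [0.5967, 0.2985, 0.2246]
tcp_rot: [-90.0, 0.1, 59.5]
wrist_force: [0.5, 0.1, -0.1]
opening: 0.0511
```

```bash
python3 - <<'E'
from h import *
np.set_printoptions(precision=4,suppress=True)
c=cam('wrist','w7.png')
np.savez('w7.npz',**c)
o=sensors.get_obs(); print(o['ee_pos'],o['tcp_rot'],o['wrist_force'])
u,v=w2p(c,(.58,.31,.0)).astype(int); print(u,v)
cv2.imwrite('pics/w7c.png',cv2.resize(c['pixels'][60:300,140:460],None,fx=2.5,fy=2.5,interpolation=cv2.INTER_CUBIC)) 
E
```

```text
[0.5967 0.2984 0.2247] [-89.9715   0.0424  59.5006] [ 0.2849 -0.0962 -0.6266]
287 175
```

View pics/w7c.png

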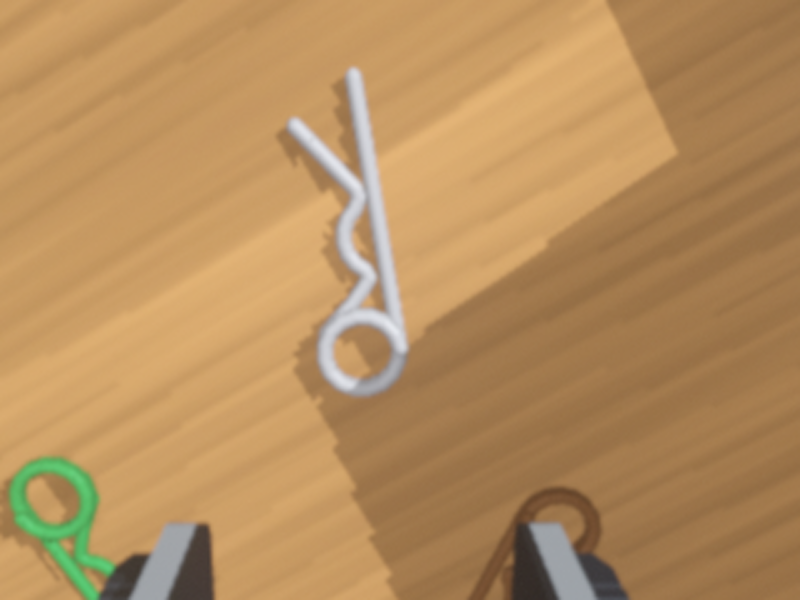

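```bash
python3 - <<'E'
from h import *
np.set_printoptions(precision=4,suppress=True)
c=np.load('w7.npz'); f=lambda x,y,z:p2w(c,140+(x+.5)/2.5-.5,60+(y+.5)/2.5-.5,z)
t=f(354,72,.005); b=f(394,310,.005); m=f(376,200,.005)
s=t-b; ang=np.degrees(np.arctan2(s[1],s[0])); print('tip',t,'ang',ang,np.degrees(np.arctan2(*(t-m)[1::-1])))
k=f(363,352,.009); print('coil',k)
R=np.array([[np.cos(np.radians(ang)),-np.sin(np.radians(ang))],[np.sin(np.radians(ang)),np.cos(np.radians(ang))]])
print('tip in clip',R.T@(t-k)[:2],'base',R.T@(b-k)[:2])
E=np.array([.5967,.2984]); y=np.radians(59.5); d=(k[:2]-E); print('shift x,z',d[0]*np.cos(y)+d[1]*np.sin(y), -d[0]*np.sin(y)+d[1]*np.cos(y))
E
```

```text
tip [0.5197 0.3401 0.005 ] ang 159.45955975126577 159.68360435936899
coil [0.5954 0.2987 0.009 ]
tip in clip [ 0.0854 -0.0122] base [ 0.0111 -0.0122]
shift x,z -0.0003414366331194983 0.0012575650406519362
```

Call:
arm_command --rows '[0, 4, 0, 0, -10, 0, 0.2, 0, 8, -0.1, 0, -10, 0, 0.2, 0, 11, -0.1, 0, -10, 0, 0.2, 0, 13, -0.1, 0, -10, 0, 0.2, 0, 14, -0.1, 0, -10, 0, 0.2, 0, 14.2, -0.1, 0, -10, 0, 0.2, 0, 14.2, -0.1, 0, -10, 0, 0.2]' --force 50

```text
time: 9.93
ee_pos: [0.5976, 0.2977, 0.0836]
tcp_rot: [-90.0, 0.0, 69.6]
wrist_force: [-0.3, -0.4, -0.0]
opening: 0.0512
```

```bash
python3 - <<'E'
from h import *
np.set_printoptions(precision=4,suppress=True)
c=cam('wrist','w8.png')
o=sensors.get_obs(); print(o['ee_pos'],o['tcp_rot'],o['wrist_force'])
E
```

```text
[0.5981 0.2979 0.0848] [-90.0617  -0.0683  69.6451] [ 0.1744 -0.0312  0.5683]
```

View pics/w8.png

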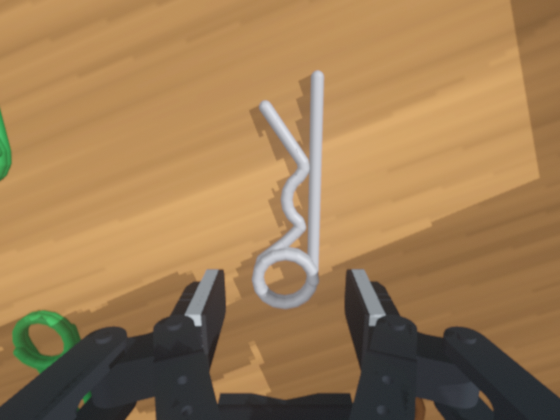

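Call:
arm_command --rows '[0, 0.4, 0, 0, 0, 0, 0.2, 0, 0.4, 0, 0, 0, 0, -0.1, 0, 0.4, 0, 0, 0, 0, -0.4, 0, 0.4, 0, 0, 0, 0, -0.6, 0, 0.4, 0, 0, 0, 0, -0.6, 0, 0.4, 0, 0, 0, 0, -0.6, 0, 0.4, 0, 0, 0, 0, -0.6]' --force 50

```text
time: 10.57
ee_pos: [0.5979, 0.2977, 0.0808]
tcp_rot: [-90.1, -0.1, 69.7]
wrist_force: [-0.7, -1.0, 5.5]
opening: 0.0251
```

```bash
python3 - <<'E'
from h import *
np.set_printoptions(precision=4,suppress=True)
c=cam('wrist','w9.png')
o=sensors.get_obs(); print(o['ee_pos'],o['tcp_rot'],o['wrist_force'],o['opening'])
E
```

```text
[0.5979 0.2978 0.0808] [-90.0716  -0.0746  69.7004] [-1.5448 -0.6048  6.8459] 0.025299130461417636
```

View pics/w9.png

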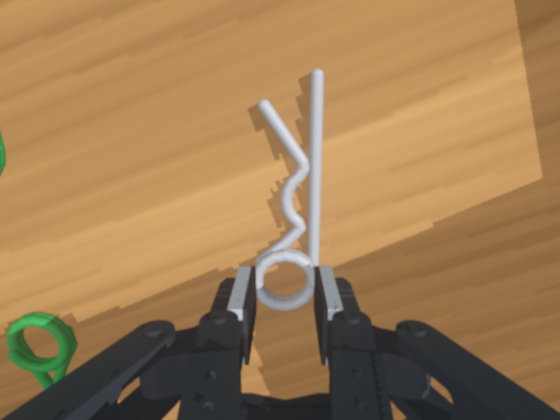

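Call:
arm_command --rows '[0, -3, 0, 0, 0, 0, -0.6, 0, -6, 0, 0, 0, 0, -0.6, 0, -10, 0, 0, -5, 0, -0.6, -3, -12, -1.5, 0, -12, 0, -0.6, -6, -12, -3, 0, -19, 0, -0.6, -9, -12, -4.6, 0, -26, 0, -0.6, -12, -12, -6.2, 0, -33, 0, -0.6, -15, -12, -7.8, 0, -40, 0, -0.6, -18, -12, -9.4, 0, -47, 0, -0.6, -21, -12, -11, 0, -54, 0, -0.6, -23.2, -12, -12.2, 0, -61, 0, -0.6, -23.2, -12, -12.2, 0, -68, 0, -0.6]'

```text
time: 11.62
ee_pos: [0.6319, 0.0331, 0.1996]
tcp_rot: [-90.0, 0.1, 137.8]
wrist_force: [-0.1, 0.1, 0.3]
opening: 0.0249
```

```bash
python3 - <<'E'
from h import *
np.set_printoptions(precision=4,suppress=True)
c=cam('wrist','w10.png')
o=sensors.get_obs(); print(o['ee_pos'],o['tcp_rot'],o['wrist_force'],o['opening'],o['q'])
E
```

```text
[0.6317 0.035  0.1995] [-89.9996   0.0187 138.3565] [ 0.4957  0.3539 -0.2825] 0.02492787038737292 [  3.1761  15.5409  10.6244  85.0704  -0.0135 -45.1804]
```

View pics/w10.png

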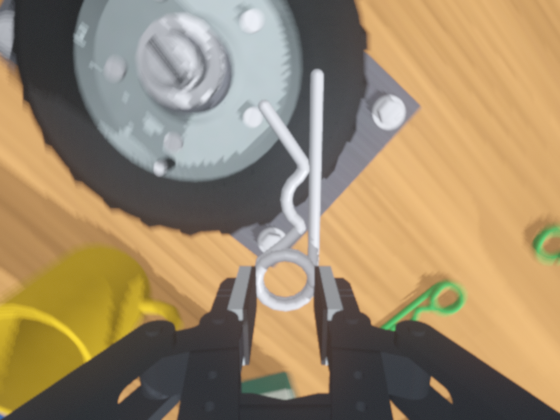

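Call:
arm_command --rows '[0, 0, 0, 0, -35, 0, -0.6, 0, 1, 0, 0, -35, 0, -0.6, 0, 2, 0, 0, -35, 0, -0.6, 0, 3, 0, 0, -35, 0, -0.6, 0, 3.5, 0, 0, -35, 0, -0.6, 0, 3.5, 0, 0, -35, 0, -0.6, 0, 3.5, 0, 0, -35, 0, -0.6]'

```text
time: 12.25
ee_pos: [0.6313, 0.0381, 0.1644]
tcp_rot: [-90.0, -0.0, 172.4]
wrist_force: [0.6, 0.4, -0.7]
opening: 0.025
```

```bash
python3 - <<'E'
from h import *
np.set_printoptions(precision=4,suppress=True)
c=cam('wrist','w11.png'); np.savez('w11.npz',**c)
o=sensors.get_obs(); print(o['ee_pos'],o['tcp_rot'],o['wrist_force'],o['opening'],o['q'])
cv2.imwrite('pics/w11c.png',cv2.resize(c['pixels'][0:300,180:420],None,fx=2,fy=2,interpolation=cv2.INTER_CUBIC)) 
s=cam('side','s11.png'); cv2.imwrite('pics/s11c.png',cv2.resize(s['pixels'][150:240,220:330],None,fx=6,fy=6,interpolation=cv2.INTER_CUBIC))
E
```

```text
[0.6315 0.0381 0.1649] [-90.0097   0.022  172.4186] [-0.7836 -0.035  -0.2575] 0.02453566251115881 [  3.4466  15.7743   7.0824  81.2846   0.0053 -78.972 ]
```

View pics/w11c.png

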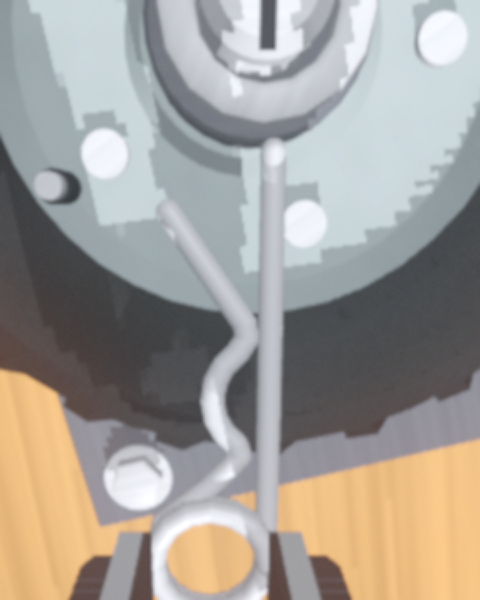

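View pics/s11c.png

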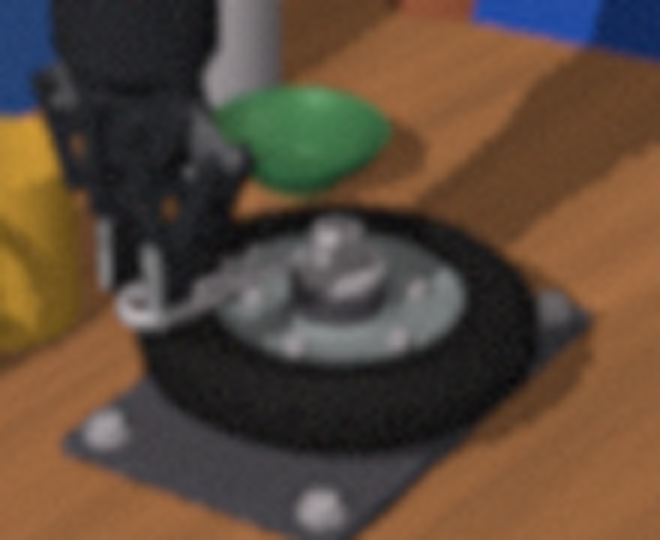

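```bash
python3 - <<'E'
from h import *
np.set_printoptions(precision=4,suppress=True)
c=np.load('w11.npz'); f=lambda x,y,z:p2w(c,180+(x+.5)/2-.5,(y+.5)/2-.5,z)
for (x,y) in [(273,160),(272,250),(270,350),(268,450),(267,515)]:
    v,u=int(y/2),180+int(x/2); print(p2w(c,u,v)) 
t=f(273.5,142,.0866); b=f(267,515,.0866); m=f(272,250,.0866)
s=t-b; print('tip',t,'ang',np.degrees(np.arctan2(s[1],s[0])))
s=m-b; print(np.degrees(np.arctan2(s[1],s[0])))
s0=f(268,3,.094);s1=f(268,47,.094); s=s0-s1; print('slot',s0,s1,np.degrees(np.arctan2(s[1],s[0])))
k=f(211,560,.091); print('coil',k, 'tip-coil', t-k)
H=np.array([.6057,-.0727]);a=np.radians(-97);u=np.array([np.cos(a),np.sin(a)]);n=np.array([-u[1],u[0]])
for p in (t,b,m,s0,s1): print('rel H along,across',(p[:2]-H)@u,(p[:2]-H)@n)
E
```

```text
[ 0.6075 -0.0435  0.0893]
[ 0.6092 -0.0271  0.0885]
[ 0.6117 -0.0074  0.088 ]
[0.6145 0.0136 0.0893]
[0.6165 0.0284 0.0886]
tip [ 0.6067 -0.0469  0.0866] ang -97.17406886723487
-97.25018900942999
slot [ 0.606  -0.0685  0.094 ] [ 0.6067 -0.0618  0.094 ] -96.23080041365697
coil [0.6298 0.0365 0.091 ] tip-coil [-0.023  -0.0833 -0.0044]
rel H along,across -0.02578028354003244 -0.002126526016579321
rel H along,across -0.10266427893618776 -0.0018929459645073757
rel H along,across -0.04570680000574042 -0.0021416593239551723
rel H along,across -0.00416455253531457 -0.0002267703659882785
rel H along,across -0.01094607608426154 -0.0003178182330444317
```

Call:
arm_command --rows '[-0.17, 0.3, 0, 0, 0, 0, -0.6, -0.17, 0.66, 0, 0, 0, 0, -0.6, -0.17, 0.66, 0, 0, 0, 0, -0.6, -0.17, 0.66, 0, 0, 0, 0, -0.6]'

```text
time: 12.68
ee_pos: [0.633, 0.0374, 0.1575]
tcp_rot: [-90.0, -0.0, 172.7]
wrist_force: [-0.4, 0.6, 0.2]
opening: 0.0247
```

```bash
python3 - <<'E'
from h import *
np.set_printoptions(precision=4,suppress=True)
c=cam('wrist','w12.png'); np.savez('w12.npz',**c)
o=sensors.get_obs(); print(o['ee_pos'],o['tcp_rot'],o['wrist_force'])
cv2.imwrite('pics/w12c.png',cv2.resize(c['pixels'][0:140,230:390],None,fx=4.5,fy=4.5,interpolation=cv2.INTER_CUBIC))
K=c['camera_matrix'];T=c['world_from_camera'];z=c['z_map'];v,u=np.mgrid[0:420,0:560]
P=np.stack([(u-K[0,2])/K[0,0]*z,-(v-K[1,2])/K[1,1]*z,-z],-1)@T[:3,:3].T+T[:3,3]
H=np.array([.6057,-.0727]);
r=np.hypot(P[...,0]-H[0],P[...,1]-H[1]); m=(r<.008)&(P[...,2]>.085); print('axle end z',m.sum(),np.median(P[m][:,2]))
m=(r>.0165)&(r<.021)&(abs(P[...,2]-.075)<.006); print('washer z',m.sum(),np.median(P[m][:,2]),P[m][:,2].std())
for y in range(70,260,20):
    row=P[y,300:325]; k=row[:,2].argmax(); print(y,300+k,row[k])
E
```

```text
[0.633  0.0374 0.1576] [-89.9981  -0.021  172.6695] [-0.5715  0.1833 -0.7551]
axle end z 299 0.09428588657366385
washer z 1901 0.07397739024200606 0.000947804662929445
70 315 [ 0.6095 -0.0479  0.0812]
90 314 [ 0.6106 -0.0409  0.0815]
110 318 [ 0.6099 -0.0334  0.0819]
130 314 [ 0.6121 -0.0261  0.0815]
150 315 [ 0.6126 -0.0184  0.0819]
170 315 [ 0.6134 -0.0103  0.0815]
190 315 [ 0.6143 -0.0023  0.0823]
210 311 [0.6168 0.0063 0.0814]
230 311 [0.6178 0.0148 0.0825]
250 310 [0.6192 0.0241 0.0818]
```

View pics/w12c.png

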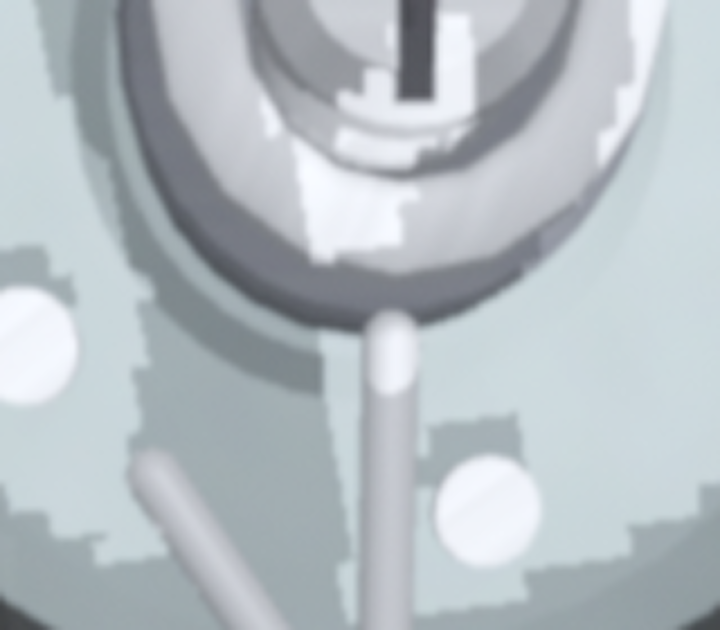

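```bash
python3 - <<'E'
from h import *
np.set_printoptions(precision=4,suppress=True)
c=np.load('w12.npz'); f=lambda x,y,z:p2w(c,230+(x+.5)/4.5-.5,(y+.5)/4.5-.5,z)
a=np.radians(-97);u=np.array([np.cos(a),np.sin(a)]);n=np.array([-u[1],u[0]])
H=np.array([.6057,-.0727])
for nm,p in dict(tip=f(391,315,.0793),leg=f(387,560,.0793),slot0=f(418,5,.094),slot1=f(415,95,.094),slotfloor=f(415,95,.091),washL=f(395,272,.074),hubA=f(380,330,.066)).items():
  print(nm,p,(p[:2]-H)@u,(p[:2]-H)@n)
b=np.array([310,250]);
pb=p2w(c,313,240,.0793);t=f(389,330,.0793);s=t-pb;print(np.degrees(np.arctan2(s[1],s[0])),pb)
E
```

```text
tip [ 0.6087 -0.0481  0.0793] -0.024751201985200557 -8.103499053168899e-06
leg [ 0.6111 -0.0282  0.0793] -0.04486312158335103 -5.2012144488550806e-05
slot0 [ 0.606  -0.0676  0.094 ] -0.00509294446967358 -0.00034343621107168674
slot1 [ 0.6068 -0.0618  0.094 ] -0.010939830905956797 -0.0002669952482548953
slotfloor [ 0.6064 -0.0624  0.091 ] -0.010353426495670412 -0.00054633268698525
washL [ 0.6075 -0.0519  0.074 ] -0.020833337305307672 -0.0007226214590359404
hubA [ 0.6086 -0.0479  0.066 ] -0.02493095227130398 -0.00010982723451883608
-97.01373734694657 [0.6173 0.0206 0.0793]
```

Call:
arm_command --rows '[0.03, -0.07, 0.3, 0, 0, 0, -0.6, 0.03, -0.07, 0.7, 0, 0, 0, -0.6, 0.03, -0.07, 1.1, 0, 0, 0, -0.6, 0.03, -0.07, 1.1, 0, 0, 0, -0.6, 0.03, -0.07, 1.1, 0, 0, 0, -0.6]'

```text
time: 13.15
ee_pos: [0.6314, 0.0261, 0.1586]
tcp_rot: [-90.0, 0.0, 172.7]
wrist_force: [-0.8, 0.0, -1.0]
opening: 0.0246
```

```bash
python3 - <<'E'
from h import *
np.set_printoptions(precision=4,suppress=True)
c=cam('wrist','w13.png'); np.savez('w13.npz',**c)
o=sensors.get_obs(); print(o['ee_pos'],o['tcp_rot'],o['wrist_force'],o['torque'])
cv2.imwrite('pics/w13c.png',cv2.resize(c['pixels'][0:140,230:390],None,fx=4.5,fy=4.5,interpolation=cv2.INTER_CUBIC))
E
```

```text
[0.6314 0.0263 0.1585] [-90.0036   0.002  172.6775] [ 0.6227 -0.2799 -1.0008] [-0.0205  0.0075 -0.0273]
```

View pics/w13c.png

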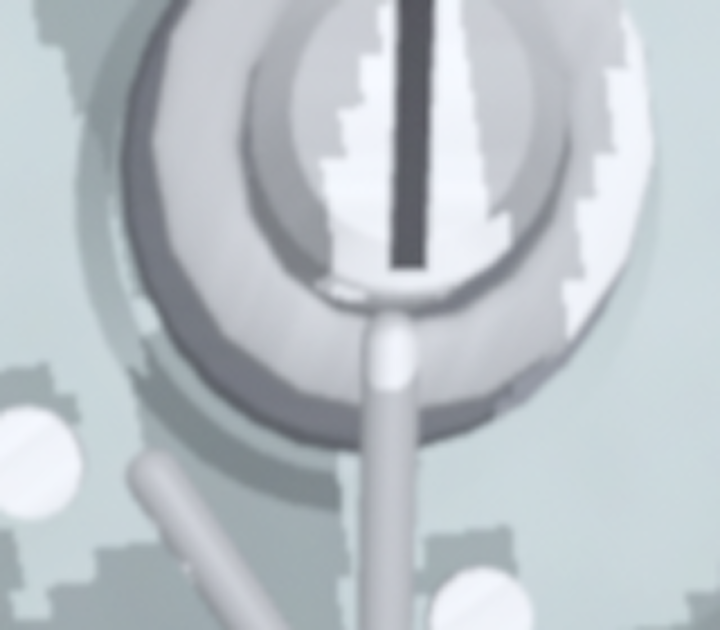

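```bash
python3 - <<'E'
from h import *
np.set_printoptions(precision=4,suppress=True)
c=np.load('w13.npz'); f=lambda x,y,z:p2w(c,230+(x+.5)/4.5-.5,(y+.5)/4.5-.5,z)
a=np.radians(-97);u=np.array([np.cos(a),np.sin(a)]);n=np.array([-u[1],u[0]])
H=np.array([.6057,-.0727])
for nm,p in dict(tip=f(391,320,.08),leg=f(387,560,.08),slot0=f(417,5,.094),slot1=f(409,265,.094),axleends=(f(243,150,.091)+f(572,150,.091))/2,wash=(f(155,150,.074)+f(655,150,.074))/2).items():
  print(nm,p,(p[:2]-H)@u,(p[:2]-H)@n)
s=f(417,5,.094)-f(409,265,.094);print(np.degrees(np.arctan2(s[1],s[0])))
E
```

```text
tip [ 0.6072 -0.059   0.08  ] -0.013730575304610181 -0.00018827692521575516
leg [ 0.6096 -0.0394  0.08  ] -0.033504511059059494 -0.00022735343811812413
slot0 [ 0.6044 -0.0791  0.094 ] 0.0065573249417429464 -0.0005201045837048124
slot1 [ 0.6067 -0.0618  0.094 ] -0.010958749598044376 -0.00034126336486433554
axleends [ 0.6057 -0.0702  0.091 ] -0.0025207275350436886 -0.00031166942220932223
wash [ 0.6041 -0.0728  0.074 ] 0.00033619444334492766 -0.001607003374201226
-97.5849764440882
```

Call:
arm_command --rows '[0.02, 0, 0.1, 0, 0, 0, -0.6, 0.02, 0, 0.2, 0, 0, 0, -0.6, 0.02, 0, 0.3, 0, 0, 0, -0.6, 0.02, 0, 0.4, 0, 0, 0, -0.6, 0.02, 0, 0.4, 0, 0, 0, -0.6]'

```text
time: 13.62
ee_pos: [0.6307, 0.0225, 0.1585]
tcp_rot: [-90.0, -0.0, 172.7]
wrist_force: [0.0, 0.4, -1.4]
opening: 0.0251
```

Call:
arm_command --rows '[0, 0, 0.15, 0, 0, 0, -0.6, 0, 0, 0.3, 0, 0, 0, -0.6, 0, 0, 0.45, 0, 0, 0, -0.6, 0, 0, 0.6, 0, 0, 0, -0.6, 0, 0, 0.6, 0, 0, 0, -0.6]'

```text
time: 14.03
ee_pos: [0.6299, 0.0163, 0.1585]
tcp_rot: [-90.0, -0.0, 172.7]
wrist_force: [-0.4, -0.2, 0.1]
opening: 0.025
```

```bash
python3 - <<'E'
from h import *
np.set_printoptions(precision=4,suppress=True)
c=cam('wrist','w14.png'); np.savez('w14.npz',**c)
o=sensors.get_obs(); print(o['ee_pos'],o['tcp_rot'],o['wrist_force'],o['torque'])
cv2.imwrite('pics/w14c.png',cv2.resize(c['pixels'][0:260,220:400],None,fx=2.3,fy=2.3,interpolation=cv2.INTER_CUBIC))
E
```

```text
[0.63   0.0164 0.1585] [-90.       0.0035 172.6892] [-0.6556  0.2235  0.1055] [-0.0126 -0.021   0.015 ]
```

View pics/w14c.png

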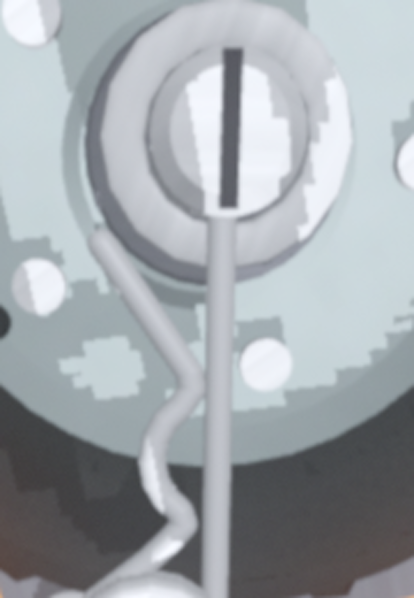

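Call:
arm_command --rows '[0, 0, 0.25, 0, 0, 0, -0.6, 0, 0, 0.5, 0, 0, 0, -0.6, 0, 0, 0.75, 0, 0, 0, -0.6, 0, 0, 1.0, 0, 0, 0, -0.6, 0, 0, 1.25, 0, 0, 0, -0.6, 0, 0, 1.5, 0, 0, 0, -0.6, 0, 0, 1.5, 0, 0, 0, -0.6]'

```text
time: 14.67
ee_pos: [0.628, 0.0012, 0.1585]
tcp_rot: [-90.0, 0.0, 172.7]
wrist_force: [1.0, 0.5, -0.7]
opening: 0.0254
```

```bash
python3 - <<'E'
from h import *
np.set_printoptions(precision=4,suppress=True)
c=cam('wrist','w15.png'); np.savez('w15.npz',**c)
o=sensors.get_obs(); print(o['ee_pos'],o['tcp_rot'],o['wrist_force'],o['torque'])
cv2.imwrite('pics/w15c.png',cv2.resize(c['pixels'][20:320,200:400],None,fx=2,fy=2,interpolation=cv2.INTER_CUBIC))
E
```

```text
[0.628  0.0014 0.1585] [-90.0009   0.0028 172.679 ] [ 0.1345  0.7439 -0.6105] [-0.0201  0.0029  0.0111]
```

View pics/w15c.png

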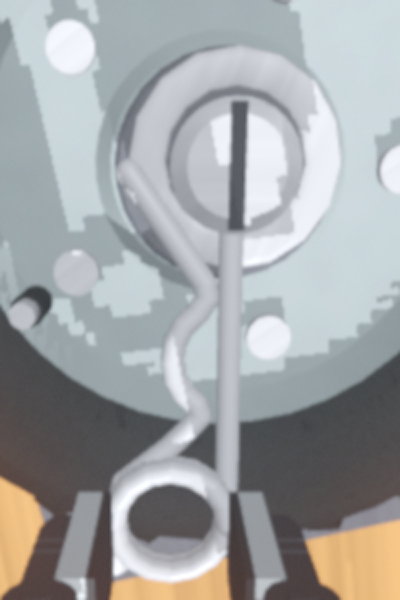

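Call:
arm_command --rows '[0, 0, 0.2, 0, 0, 0, -0.6, 0, 0, 0.4, 0, 0, 0, -0.6, 0, 0, 0.6, 0, 0, 0, -0.6, 0, 0, 0.8, 0, 0, 0, -0.6, 0, 0, 0.8, 0, 0, 0, -0.6]'

```text
time: 15.13
ee_pos: [0.6273, -0.0064, 0.1587]
tcp_rot: [-90.0, 0.0, 172.7]
wrist_force: [2.5, -0.0, -0.5]
opening: 0.0252
```

Call:
arm_command --rows '[0, 0, 0.1, 0, 0, 0, -0.6, 0, 0, 0.2, 0, 0, 0, -0.6, 0, 0, 0.3, 0, 0, 0, -0.6, 0, 0, 0.4, 0, 0, 0, -0.6, 0, 0, 0.4, 0, 0, 0, -0.6]'

```text
time: 15.55
ee_pos: [0.6269, -0.0098, 0.1588]
tcp_rot: [-90.1, 0.1, 172.7]
wrist_force: [2.8, 3.0, -1.2]
opening: 0.0252
```

```bash
python3 - <<'E'
from h import *
np.set_printoptions(precision=4,suppress=True)
c=cam('wrist','w16.png'); np.savez('w16.npz',**c)
o=sensors.get_obs(); print(o['ee_pos'],o['tcp_rot'],o['wrist_force'],o['torque'])
cv2.imwrite('pics/w16c.png',cv2.resize(c['pixels'][20:320,200:400],None,fx=2,fy=2,interpolation=cv2.INTER_CUBIC))
E
```

```text
[ 0.6269 -0.0098  0.1587] [-90.0468   0.0564 172.7327] [ 3.2828  3.007  -0.4563] [ 0.734  -0.8153  0.136 ]
```

View pics/w16c.png

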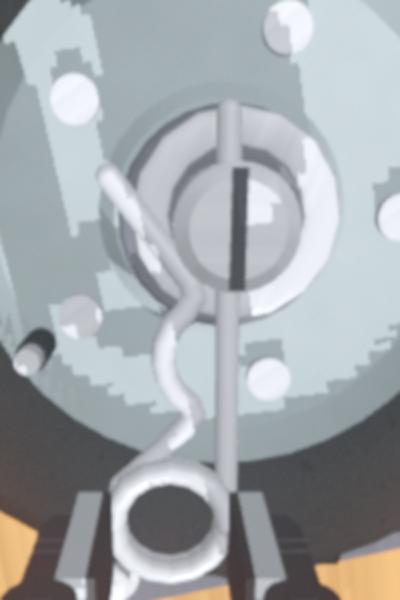

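Call:
arm_command --rows '[0, 0, 0.1, 0, 0, 0, -0.6, 0, 0, 0.2, 0, 0, 0, -0.6, 0, 0, 0.3, 0, 0, 0, -0.6, 0, 0, 0.4, 0, 0, 0, -0.6, 0, 0, 0.4, 0, 0, 0, -0.6]'

```text
time: 16.02
ee_pos: [0.6266, -0.0133, 0.1589]
tcp_rot: [-90.1, 0.1, 172.8]
wrist_force: [4.1, 4.0, -0.6]
opening: 0.0249
```

Call:
arm_command --rows '[0, 0, 0.1, 0, 0, 0, -0.6, 0, 0, 0.2, 0, 0, 0, -0.6, 0, 0, 0.3, 0, 0, 0, -0.6, 0, 0, 0.4, 0, 0, 0, -0.6, 0, 0, 0.4, 0, 0, 0, -0.6]'

```text
time: 16.43
ee_pos: [0.6261, -0.0177, 0.1589]
tcp_rot: [-90.0, 0.1, 172.7]
wrist_force: [3.6, 2.2, 0.2]
opening: 0.0248
```

```bash
python3 - <<'E'
from h import *
np.set_printoptions(precision=4,suppress=True)
o=sensors.get_obs(); print(o['ee_pos'],o['tcp_rot'],o['wrist_force'],o['torque'])
E
```

```text
[ 0.6261 -0.0177  0.1589] [-90.0463   0.087  172.7438] [3.6147 2.2013 0.2481] [ 0.4827 -0.9341  0.2098]
```

Call:
arm_command --rows '[0, 0, 0.1, 0, 0, 0, -0.6, 0, 0, 0.2, 0, 0, 0, -0.6, 0, 0, 0.3, 0, 0, 0, -0.6, 0, 0, 0.4, 0, 0, 0, -0.6, 0, 0, 0.4, 0, 0, 0, -0.6]'

```text
time: 16.85
ee_pos: [0.6256, -0.0218, 0.1589]
tcp_rot: [-90.0, 0.1, 172.7]
wrist_force: [4.7, 2.0, -0.5]
opening: 0.025
```

```bash
python3 - <<'E'
from h import *
np.set_printoptions(precision=4,suppress=True)
c=cam('wrist','w17.png'); np.savez('w17.npz',**c)
o=sensors.get_obs(); print(o['ee_pos'],o['tcp_rot'],o['wrist_force'],o['torque'])
cv2.imwrite('pics/w17c.png',cv2.resize(c['pixels'][20:320,200:400],None,fx=2,fy=2,interpolation=cv2.INTER_CUBIC))
E
```

```text
[ 0.6256 -0.0218  0.1588] [-90.0282   0.0897 172.7326] [ 5.2382  2.9566 -0.2724] [ 0.6326 -1.0379  0.1512]
```

View pics/w17c.png

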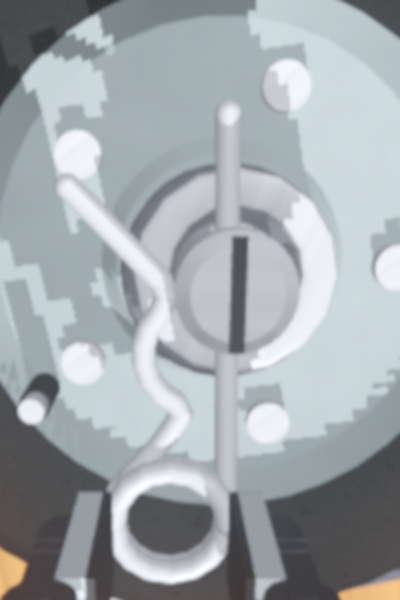

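Call:
arm_command --rows '[-0.03, 0, 0.1, 0, 0, 0, -0.6, -0.03, 0, 0.2, 0, 0, 0, -0.6, -0.03, 0, 0.3, 0, 0, 0, -0.6, -0.03, 0, 0.4, 0, 0, 0, -0.6, -0.03, 0, 0.5, 0, 0, 0, -0.6, -0.03, 0, 0.5, 0, 0, 0, -0.6]'

```text
time: 17.4
ee_pos: [0.6251, -0.027, 0.1588]
tcp_rot: [-90.0, 0.1, 172.7]
wrist_force: [4.7, 1.7, 0.0]
opening: 0.025
```

Call:
arm_command --rows '[0, 0, 0.1, 0, 0, 0, -0.6, 0, 0, 0.2, 0, 0, 0, -0.6, 0, 0, 0.3, 0, 0, 0, -0.6, 0, 0, 0.4, 0, 0, 0, -0.6, 0, 0, 0.5, 0, 0, 0, -0.6, 0, 0, 0.5, 0, 0, 0, -0.6]'

```text
time: 17.9
ee_pos: [0.6241, -0.0327, 0.1585]
tcp_rot: [-89.9, 0.0, 172.7]
wrist_force: [5.2, -1.9, -0.6]
opening: 0.0248
```

```bash
python3 - <<'E'
from h import *
np.set_printoptions(precision=4,suppress=True)
c=cam('wrist','w18.png'); np.savez('w18.npz',**c)
o=sensors.get_obs(); print(o['ee_pos'],o['tcp_rot'],o['wrist_force'],o['torque'])
cv2.imwrite('pics/w18c.png',cv2.resize(c['pixels'][20:320,200:400],None,fx=2,fy=2,interpolation=cv2.INTER_CUBIC))
E
```

```text
[ 0.6241 -0.0328  0.1585] [-89.9275   0.022  172.6692] [ 5.39   -2.4286 -1.511 ] [-0.5304 -1.0528  0.1906]
```

View pics/w18c.png

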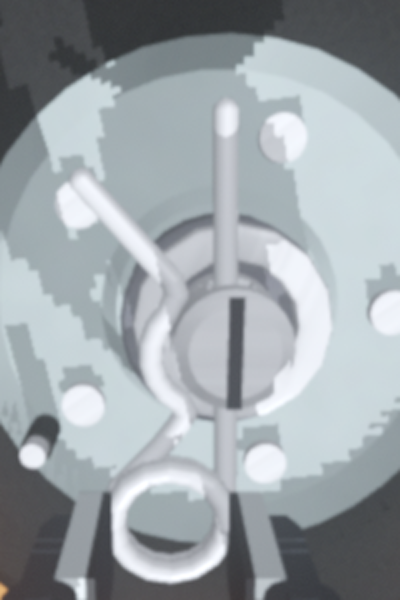

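Call:
arm_command --rows '[-0.03, 0, 0.08, 0, 0, 0, -0.6, -0.05, 0, 0.16, 0, 0, 0, -0.6, -0.05, 0, 0.24, 0, 0, 0, -0.6, -0.05, 0, 0.24, 0, 0, 0, -0.6]'

```text
time: 18.28
ee_pos: [0.6241, -0.0348, 0.1584]
tcp_rot: [-90.0, -0.0, 172.7]
wrist_force: [2.3, -2.6, -0.4]
opening: 0.025
```

```bash
python3 - <<'E'
from h import *
np.set_printoptions(precision=4,suppress=True)
c=cam('wrist','w19.png'); np.savez('w19.npz',**c)
o=sensors.get_obs(); print(o['ee_pos'],o['tcp_rot'],o['wrist_force'],o['torque'])
cv2.imwrite('pics/w19c.png',cv2.resize(c['pixels'][50:320,200:400],None,fx=2.2,fy=2.2,interpolation=cv2.INTER_CUBIC))
E
```

```text
[ 0.6241 -0.0348  0.1584] [-89.9656  -0.0208 172.686 ] [ 3.0551 -2.1952 -0.5015] [-0.3759 -0.6708  0.1167]
```

View pics/w19c.png

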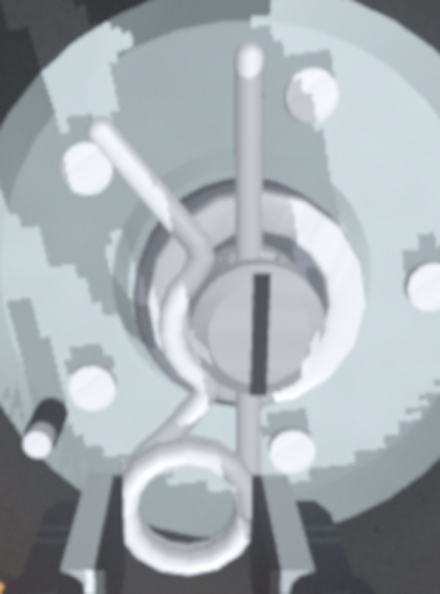

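Call:
arm_command --rows '[-0.03, 0, 0.06, 0, 0, 0, -0.6, -0.03, 0, 0.12, 0, 0, 0, -0.6, -0.03, 0, 0.12, 0, 0, 0, -0.6]'

```text
time: 18.58
ee_pos: [0.6242, -0.0359, 0.1584]
tcp_rot: [-90.0, -0.0, 172.7]
wrist_force: [2.3, -1.5, -0.6]
opening: 0.0249
```

```bash
python3 - <<'E'
from h import *
np.set_printoptions(precision=4,suppress=True)
c=cam('wrist','w20.png'); np.savez('w20.npz',**c)
o=sensors.get_obs(); print(o['ee_pos'],o['tcp_rot'],o['wrist_force'],o['torque'])
# tip, leg pos
f=lambda x,y,z:p2w(c,x,y,z)
im=cv2.imread('pics/w20.png');cv2.imwrite('pics/w20c.png',cv2.resize(im[50:320,200:400],None,fx=2.2,fy=2.2,interpolation=cv2.INTER_CUBIC))
E
```

```text
[ 0.6242 -0.0359  0.1584] [-89.9773  -0.0279 172.6911] [ 2.3351 -2.6863 -1.1542] [-0.317  -0.4043  0.1186]
```

View pics/w20c.png

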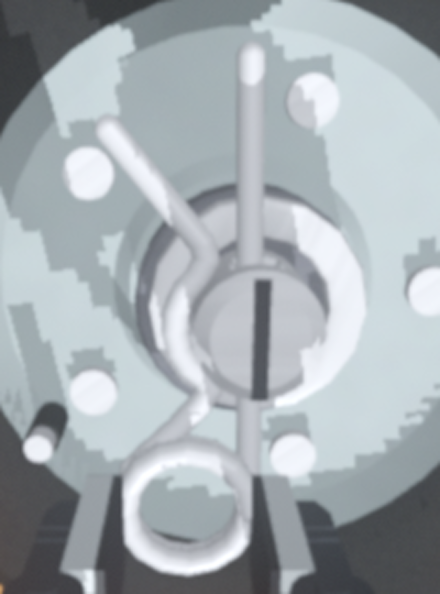

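```bash
python3 - <<'E'
from h import *
np.set_printoptions(precision=4,suppress=True)
c=np.load('w20.npz'); f=lambda x,y,z:p2w(c,200+(x+.5)/2.2-.5,50+(y+.5)/2.2-.5,z)
a=np.radians(-97.2);u=np.array([np.cos(a),np.sin(a)]);n=np.array([-u[1],u[0]])
H=np.array([.6055,-.0727])
for nm,p in dict(tip=f(251,42,.08),coil=f(188,508,.0865),sl0=f(264,281,.094),sl1=f(260,399,.094)).items(): print(nm,(p[:2]-H)@u,(p[:2]-H)@n,p)
E
```

```text
tip 0.04931899967191917 0.0016013900090207076 [ 0.6009 -0.1218  0.08  ]
coil -0.03668939030769021 0.01265831681664244 [ 0.6227 -0.0379  0.0865]
sl0 0.010128826432575292 -0.0003966578314828323 [ 0.6038 -0.0827  0.094 ]
sl1 -0.01125438599475664 -0.0002480407984316222 [ 0.6067 -0.0615  0.094 ]
```

Call:
arm_command --rows '[0, 0, 0, 0, 0, 0, -0.3, 0, 0, 0, 0, 0, 0, 0, 0, 0, 0, 0, 0, 0, 0.2, 0, 0, 0, 0, 0, 0, 0.2, 0, 0, 0, 0, 0, 0, 0.2]'

```text
time: 19.05
ee_pos: [0.6243, -0.0356, 0.1584]
tcp_rot: [-90.0, -0.0, 172.7]
wrist_force: [0.1, -0.8, -0.3]
opening: 0.0513
```

```bash
python3 - <<'E'
from h import *
np.set_printoptions(precision=4,suppress=True)
c=cam('wrist','w21.png'); np.savez('w21.npz',**c)
o=sensors.get_obs(); print(o['ee_pos'],o['opening'],o['wrist_force'],o['torque'])
im=cv2.imread('pics/w21.png');cv2.imwrite('pics/w21c.png',cv2.resize(im[50:320,180:420],None,fx=2.2,fy=2.2,interpolation=cv2.INTER_CUBIC))
E
```

```text
[ 0.6243 -0.0356  0.1585] 0.05118558452864603 [ 0.597  -0.6375 -0.8373] [0.0101 0.0159 0.0001]
```

View pics/w21c.png

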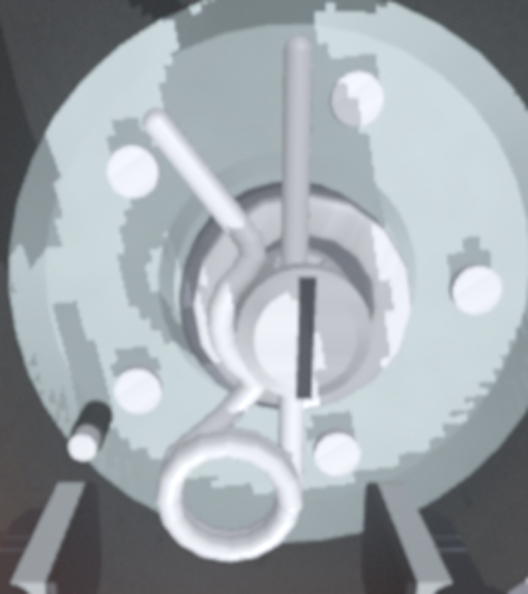

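Call:
arm_command --rows '[0, -1, 0, 0, 0, 0, 0.2, 0, -4, 0, 0, 0, 0, 0.2, 0, -8, 0, 0, 0, 0, 0.2, 0, -9, -2, 0, 0, 0, 0.2, 0, -9, -2, 0, 0, 0, 0.2, 0, -9, -2, 0, 0, 0, 0.2]'

```text
time: 19.6
ee_pos: [0.6273, -0.0153, 0.2499]
tcp_rot: [-90.0, 0.1, 172.8]
wrist_force: [0.4, -0.1, -0.7]
opening: 0.051
```

```bash
python3 - <<'E'
from h import *
np.set_printoptions(precision=4,suppress=True)
c=cam('wrist','w22.png'); np.savez('w22.npz',**c)
o=sensors.get_obs(); print(o['ee_pos'],o['opening'],o['wrist_force'])
cv2.imwrite('pics/w22c.png',cv2.resize(c['pixels'][70:270,190:380],None,fx=3,fy=3,interpolation=cv2.INTER_CUBIC))
s=cam('side','s22.png'); cv2.imwrite('pics/s22c.png',cv2.resize(s['pixels'][150:240,220:330],None,fx=6,fy=6,interpolation=cv2.INTER_CUBIC))
E
```

```text
[ 0.6269 -0.0158  0.2486] 0.050855013167810846 [-0.8772  0.6955  0.1077]
```

View pics/w22c.png

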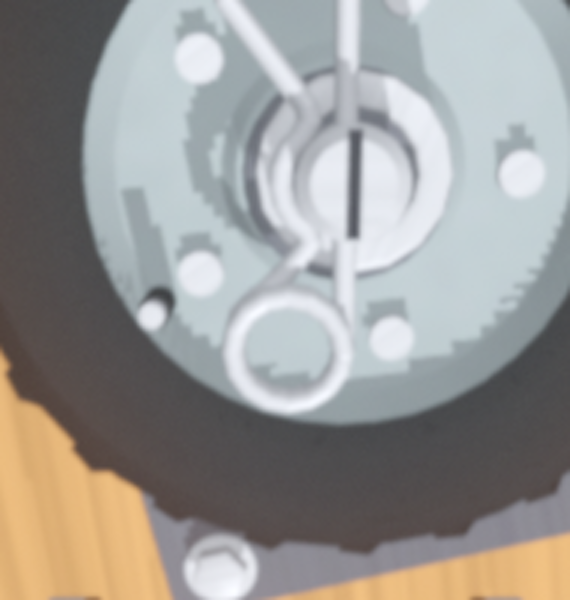

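View pics/s22c.png

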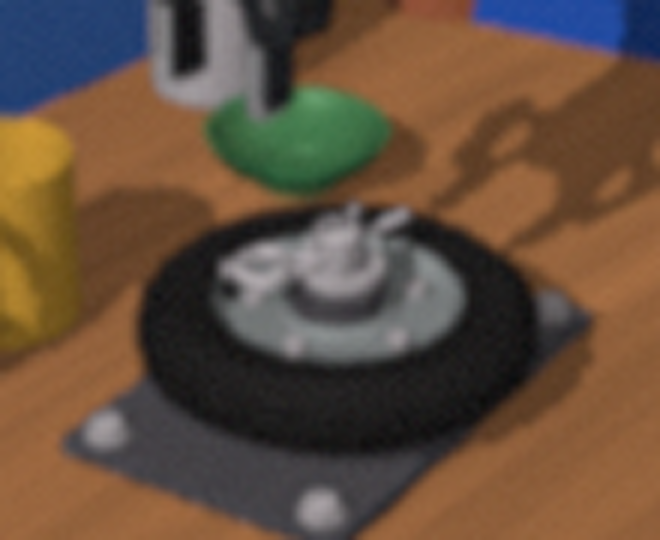

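```bash
python3 - <<'E'
from h import *
np.set_printoptions(precision=4,suppress=True)
c=np.load('w22.npz'); full=c['pixels']; cv2.imwrite('pics/w22f.png',cv2.resize(full[0:240,180:400],None,fx=2.5,fy=2.5,interpolation=cv2.INTER_CUBIC))
f=lambda x,y,z:p2w(c,190+(x+.5)/3-.5,70+(y+.5)/3-.5,z)
a=np.radians(-97.2);u=np.array([np.cos(a),np.sin(a)]);n=np.array([-u[1],u[0]])
H=np.array([.6055,-.0727])
for nm,p in dict(coil=f(288,350,.086),sl0=f(356,130,.094),sl1=f(352,238,.094)).items(): print(nm,(p[:2]-H)@u,(p[:2]-H)@n,p)
print('coil rim depths',[p2w(c,190+x//3,70+y//3) for x,y in [(288,403),(240,350),(343,350),(288,298)]])
for y in (10,25,40,55): 
    x=306; print(p2w(c,x,y))
E
```

```text
coil -0.03620398137981395 0.013136769946234304 [ 0.6231 -0.0384  0.086 ]
sl0 0.010478142522909415 -0.0004555950218097197 [ 0.6037 -0.083   0.094 ]
sl1 -0.01090081546318026 -2.875149663022588e-05 [ 0.6068 -0.0619  0.094 ]
coil rim depths [array([ 0.6245, -0.0251,  0.0812]), array([ 0.6336, -0.0389,  0.0809]), array([ 0.611 , -0.0368,  0.0846]), array([ 0.6215, -0.0494,  0.0835])]
[ 0.5965 -0.1451  0.0598]
[ 0.5973 -0.1369  0.0577]
[ 0.5976 -0.1294  0.0485]
[ 0.601  -0.1161  0.0843]
```

View pics/w22f.png

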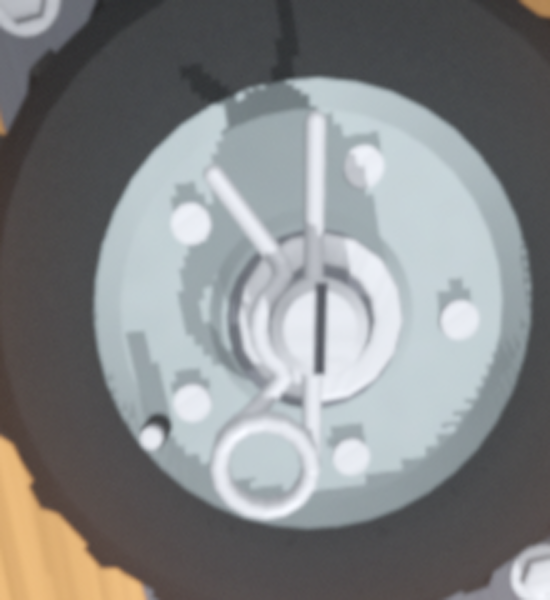

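```bash
python3 - <<'E'
from h import *
np.set_printoptions(precision=4,suppress=True)
c=cam('wrist'); f=lambda x,y,z:p2w(c,180+(x+.5)/2.5-.5,(y+.5)/2.5-.5,z)
a=np.radians(-97.2);u=np.array([np.cos(a),np.sin(a)]);n=np.array([-u[1],u[0]]);H=np.array([.6055,-.0727])
for nm,p in dict(tip=f(318,112,.082),coil=f(265,466,.083)).items(): print(nm,(p[:2]-H)@u,(p[:2]-H)@n,p)
d=cv2.absdiff(c['pixels'],np.load('w22.npz')['pixels']).max(2); print('changed px',(d>60).sum())
print(bot.job_done())
E
```

```text
tip 0.05024731958470214 -0.0006736918189408063 [ 0.5985 -0.1225  0.082 ]
coil -0.03537283084038513 0.011995962340441172 [ 0.6218 -0.0391  0.083 ]
changed px 3897
the job is handed in; nothing more can be done
None
```

I handed the job in at about 20 s of robot time, with the big washer on the hub and the R-clip pushed home through the cross hole. The hand-in returned no verdict.

- **Washer:** I lowered it over the axle and released it. The depth reading put its top at 74.0 mm, so it lies flat on the hub.
- **Clip:** I used the silver clip, not the brown or green look-alikes. I lined its straight leg up with the screwdriver slot (about -97° in the world frame) and pushed it in small steps. Wrist forces read about 6 N or less after each step.
- **Snap and seat:** The clip drew itself in past the bulge, and I let go of it. The last picture shows the hump of the wavy leg round the shank. The tip was about 50 mm and the coil about 35 mm from the axle centre, against 49 and 36 mm expected, so the seat is about 1 mm from the hole's centre.

**Checks that disagreed or were not made:**
- The coil sank 3 to 6 mm when released, because the leg has play in the hole, so the clip sits slightly tilted.
- A comparison of the last two wrist pictures showed about 3,900 changed pixels. I took this to be the arm settling a millimetre or so and did not look further, but it means I have no clean check that the clip was at rest.
- I judged the sprung leg's opening only by eye.
- I did not re-measure the other things on the desk, and I did not feel the arm touch any of them.

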